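# Turn a keyed pot lid to its pin and press it home

## Robot

A 6-joint arm with a two-finger parallel gripper is mounted at the origin on the work surface. World frame = base frame: x ahead of the robot, y to its left, z up, the work surface at z = 0. Lengths are in m, angles in rad, forces in N, time in s.
With the tool pointing down it reaches from about 0.4 to 0.825 m from the base axis. Payload 7 kg.
Tool frame: the origin (TCP) lies between the finger pads; the fingertips stand 22 mm ahead of it and the grasp point (between the pads) lies 3 mm ahead of it; z points along the fingers, y is the direction in which the jaws open and shut (so a half turn about z gives the same grasp; the last joint's range is limited). The gripper opens to 88 mm and grips with 3 to 60 N. Pads are 19 mm wide; open, the fingers measure 130 mm over their backs; the gripper's body (78 mm by 193 mm) begins 47 mm behind the grasp point.
Start: joints at [0.288, 0.359, 0.012, 0, -1.224, -0.288], TCP at [0.675, -0, 0.222] pointing down, gripper open.
Joint ranges: [-3.07, 3.07], [-1.43, 2.12], [-1.02, 1.25], [-3.03, 1.67], [-3.05, -0], [-3.03, 3.03]. Speed limits (rad/s): [2.39, 2.39, 3.01, 3.14, 3.14, 3.14].

## Interface

Orientations are given as [roll, pitch, yaw] about the fixed x, y, z axes, in that order (R = Rz(yaw) Ry(pitch) Rx(roll)).
In Python, from station import arm, optics gives the robot as it stands. The module is installed in compiled form; this text tells all that it offers.
- The arm moves only by the tool jog_arm, never from a script. Its argument "motion" is a list that holds one entry, the list of rows, each a list of 7 numbers: the shift along the tool's x, y, z in m, then the turn, a rotation vector about the tool's x, y, z in degrees, then the finger opening in m, from 0 to 0.0876. In form: [[[x, y, z, rx, ry, rz, grip], ...]]. A call has 1 to 8 rows; each row is the pose to reach, as a shift and turn from the pose measured when the call began, along the tool's axes at that moment; what a row does not reach only later rows make up. A row lasts 1/10 s, in which the tool goes at most 50 mm and 8.59 degrees, less where a joint would pass 70% of its speed; a pose out of reach is approached as far as the arm can. A call with a gripper value outside its range is refused whole. The fingers move at their own pace and stop on an object; "newtons" is the grip in N (left out, the last holds). Time passes only in rows, so rows that repeat a pose let the fingers close. It gives the time, the measured TCP pose, the force and the opening at its end, in the units of the state.
- arm.get_state(): the state, without advancing time (a new reading comes with each control period).
- optics.grab_frame(name): name is "scene" or "side" or "wrist"; returns the picture (420x560x3 uint8, red, green, blue); there is no depth.
- optics.camera_model(name): a dict with "mtx" (3x3 intrinsics, pixels), "R" (3x3) and "t" (3): a world point X has camera coordinates R X + t; the wrist camera has in their place "mount" (4x4, takes a point from camera to tool coordinates, whose origin is the TCP and whose axes are the flange's). Camera axes: x right, y down, z forward; pixel columns grow to the right and rows downward; lengths in m; the calibration is good to about 2 mm. A picture is of the moment at which its call begins: read the wrist's pose just before it. camera_model takes no time and is no camera call.
- arm.job_done(): hands the job in, once; it reports no verdict.
The state is a dict: "t": time; "q": joint angles; "qd": joint speeds; "joint_efforts": joint torques, N m; "eef_pos": TCP position; "ee_rot": TCP orientation; "force": force on the tool from outside, world axes, zero at the start; "moment": the same for the moment, N m; "width": finger opening in m.
Only numpy, scipy, OpenCV 4.12 (cv2) and the standard library are available. Lean on these libraries where they do the work, as an engineer would, in place of code of your own. Each camera call takes 0.05 s, during which the arm holds its last target.

## Task

Two round pink pots with white lids stand on the shelf; the lid of one is not shut but stands proud, riding up on the steel pin at the pot's rim because the notch in its edge is out of line. With the fingertips, push the lid's little upright nib round, either way, until the notch is over the pin, then press the lid down fully home, flush with the rim, and draw clear. Do not lift the lid, and leave the other things where they are.

Things in the scene. Friction and masses are not known exactly. Their poses are not given: they have to be found in the camera images.
- pot: the fixed, round pink plastic pot whose white plastic lid stands proud: 118 mm across, rim 40 mm above the shelf; origin on its axis at the shelf surface, z up, x from the axis towards the pin. A pink rib (16 mm wide, 44 mm high, reaching 70 mm from the axis) on its outside marks where the pin is. The pot can stand at any yaw, on the left or the right.
- pin (a point): top of the round-ended upright steel pin, 10 mm thick, fixed in the pot 51 mm from the axis, its top 41 mm above the shelf
- notch (a point): middle of the mouth of the lid's one notch, on the lid's upper face 51 mm from the axis. The lid is a white disc 104 mm across and 6 mm thick, the notch a gap 18 mm wide and about 9 mm deep in its edge. When the notch is over the pin (within about 4 mm sideways) this point lies straight above pin and the lid can go down; otherwise the pin blocks it.
- nib (a point): centre of the top of the lid's nib: an upright round pink stub 12 mm thick standing 15.5 mm above the lid's upper face, 32 mm from the axis, on the side opposite the notch. It is pushed sideways, round the axis, to turn the lid.
- lid_top (a point): centre of the lid's upper face, on the pot's axis: 47 mm above the shelf while proud, 40 mm when home
- lid_turn (a joint): turn of the lid about the pot's vertical axis, rad, counterclockwise from above; 0 or 6.283 where the notch is over the pin. It starts between 0.7 and 5.6, turns freely both ways past a full turn (-3.5 to 9.8) and stays where left; turning takes about 1.3 N at the nib.
- lid_height (a joint): how far the lid is pressed down, m: 0 proud (start), 0.0072 fully home; negative means lifted. The lid is captive on a stiff central spindle, does not tip, and stays at the height where it is left; pressing it down takes about 4 N wherever it is pressed.
- shut_pot: the other pot, fixed and the same in size and shape, its lid already home (upper face at 40 mm, nib top 55.5 mm above the shelf); origin on its axis at the shelf surface
- comb: loose wooden comb lying flat, 130 x 36 x 6 mm, between the pots; origin under its middle, x along it
- claw: loose tortoiseshell hair claw, 75 x 46 x 40 mm, beyond the pots; origin under its middle, x along it
- dish: loose white ceramic dish, 90 mm across, 22 mm high, to the right; origin under its middle
- bottle: loose amber glass bottle, 44 mm across, about 85 mm high, to the left; origin under its middle

How it is judged:
By the outcome, as a careful person would: the job done as asked, in the order asked, and still so for the second after the job is handed in, with the robot touching nothing.
It also fails if it takes over 48 s, if anything falls off the work surface, if the arm or the gripper's body presses on something with over 40 N, if the wrist force passes 120 N, or if a joint passes its speed limit or range.

## Working session

There is one attempt and no reset: what is moved stays moved. The work goes in short steps, Python scripts to look and compute and a tool call to move; the robot and the scene stay as the last step left them, time stands still between calls to the robot, and variables do not carry over. Pictures are saved under pics/ and viewed, and the job is handed in when it is done.

Besides the shell and the picture viewer there is one more tool, called as name(argument=value, ...) on one line, values as JSON. jog_arm: Moves the arm, as the interface text tells. Its arguments: {"type":"object","properties":{"motion":{"type":"array","items":{"type":"array","items":{"type":"array","items":{"type":"number"}}}},"newtons":{"type":"number"}},"required":["motion"]}

```bash
mkdir -p pics; python3 - <<'E'
from station import arm, optics
import cv2
s=arm.get_state(); print(s['t'],s['eef_pos'],s['ee_rot'],s['force'],s['width'])
for n in ['scene','side','wrist']:
    cv2.imwrite(f'pics/{n}0.png',optics.grab_frame(n)[:,:,::-1])
    print(n,optics.camera_model(n))
E
```

```text
0.0 [ 6.74527263e-01 -3.01117183e-05  2.20615982e-01] [ 3.13996960e+00 -1.46376811e-04 -1.57088744e+00] [ 0.20339591 -0.14152138  0.68927645] 0.08734373773003516
scene {'mtx': array([[396.06839712,   0.        , 284.45924205],
       [  0.        , 396.06839712, 211.86568541],
       [  0.        ,   0.        ,   1.        ]]), 'R': array([[ 0.27073529,  0.96263082, -0.00665595],
       [ 0.74795632, -0.21470176, -0.62806408],
       [-0.60602289,  0.16506075, -0.77813316]]), 't': array([-0.15997687, -0.39276357,  1.30931158])}
side {'mtx': array([[540.20102029,   0.        , 284.35800708],
       [  0.        , 540.20102029, 211.98360985],
       [  0.        ,   0.        ,   1.        ]]), 'R': array([[ 0.80367846, -0.59461085,  0.0232135 ],
       [-0.32252663, -0.46804809, -0.82274392],
       [ 0.5000775 ,  0.6537346 , -0.567938  ]]), 't': array([-0.48260455,  0.23525645,  1.24777633])}
wrist {'mtx': array([[301.75658414,   0.        , 278.40166999],
       [  0.        , 301.75658414, 211.55665851],
       [  0.        ,   0.        ,   1.        ]]), 'mount': array([[ 4.80274291e-04, -9.62919082e-01, -2.69789940e-01,
         7.33233291e-02],
       [ 9.99999820e-01,  5.59537813e-04, -2.16892568e-04,
        -6.61710622e-04],
       [ 3.59807665e-04, -2.69789787e-01,  9.62919177e-01,
        -1.63442910e-01],
       [ 0.00000000e+00,  0.00000000e+00,  0.00000000e+00,
         1.00000000e+00]])}
```

View pics/scene0.png

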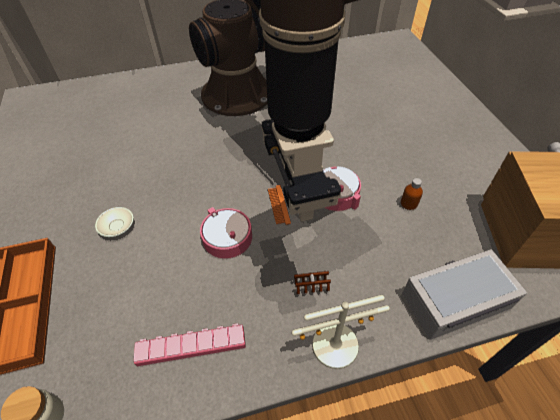

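View pics/side0.png

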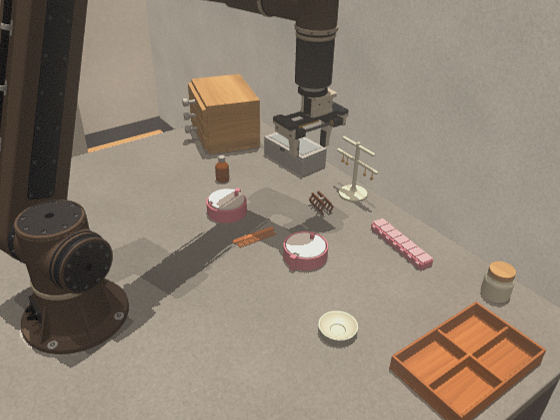

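View pics/wrist0.png

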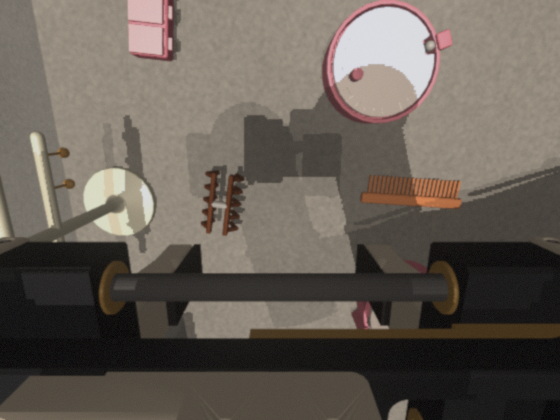

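```bash
python3 - <<'E'
import cv2,numpy as np
a=cv2.imread('pics/side0.png'); b=cv2.imread('pics/scene0.png');w=cv2.imread('pics/wrist0.png')
A=cv2.resize(a[175:280,190:340],None,fx=5,fy=5,interpolation=cv2.INTER_CUBIC)
cv2.imwrite('pics/sidez.png',A)
B=cv2.resize(b[150:265,190:370],None,fx=4.4,fy=4.4,interpolation=cv2.INTER_CUBIC)
cv2.imwrite('pics/scenez.png',B)
cv2.imwrite('pics/wz.png',cv2.resize(w[0:130,310:470],None,fx=4.4,fy=4.4,interpolation=cv2.INTER_CUBIC))
E
```

```text
(no output)
```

View pics/sidez.png

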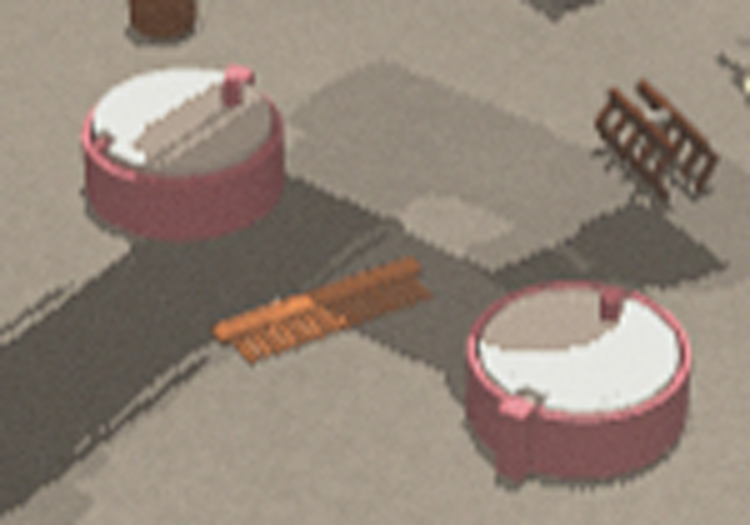

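View pics/scenez.png

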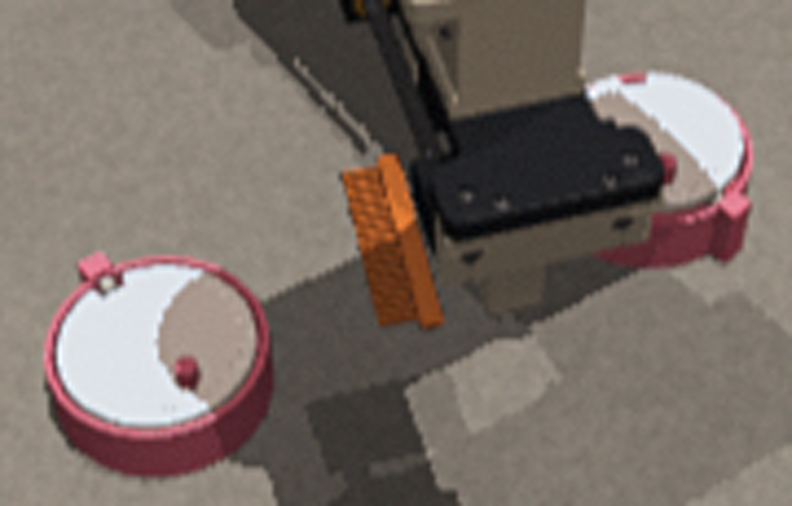

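View pics/wz.png

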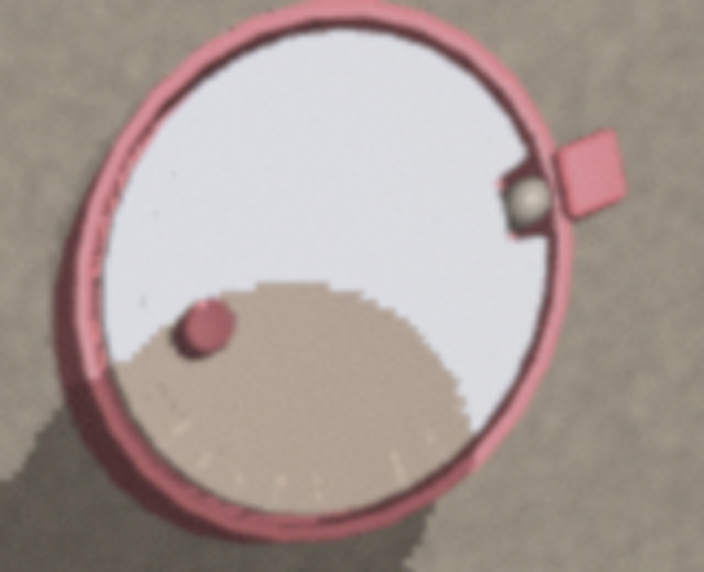

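```bash
cat > h.py <<'E'
import numpy as np,cv2
from scipy.spatial.transform import Rotation as Ro
from station import arm,optics
def model(n,s=None):
    m=optics.camera_model(n)
    if n!='wrist': return m['mtx'],np.array(m['R']),np.array(m['t'])
    if s is None: s=arm.get_state()
    T=np.eye(4);T[:3,:3]=Ro.from_euler('xyz',s['ee_rot']).as_matrix();T[:3,3]=s['eef_pos']
    W=np.linalg.inv(T@m['mount']); return m['mtx'],W[:3,:3],W[:3,3]
def ray(M,px,z):
    K,R,t=M
    d=R.T@np.linalg.inv(K)@np.array([px[0],px[1],1.]); c=-R.T@t
    return c+d*(z-c[2])/d[2]
def proj(M,X):
    K,R,t=M; p=(np.atleast_2d(X)@R.T+t)@K.T; return p[:,:2]/p[:,2:]
E
python3 - <<'E'
from h import *
S=model('side');C=model('scene')
sp=lambda x,y:(190+x/5,175+y/5); cp=lambda x,y:(190+x/4.4,150+y/4.4)
print('center L side',ray(S,sp(184,125),.04))
print('nib L side',ray(S,sp(240,76),.0625),'scene',ray(C,cp(668,160),.0625))
print('rib L scene',ray(C,cp(738,203),.044))
print('notch side',ray(S,sp(100,147),.043),'scene',ray(C,cp(634,77),.043))
print('R: center side',ray(S,sp(580,348),.04),'nib',ray(S,sp(610,297),.0555),'rib',ray(S,sp(515,405),.044))
print('comb',ray(S,sp(325,305),0),'comb ends',ray(S,sp(215,335),0),ray(S,sp(430,280),0))
E
```

```text
center L side [0.50664787 0.15816701 0.04      ]
nib L side [0.54380882 0.15462012 0.0625    ] scene [0.54062664 0.15888614 0.0625    ]
rib L scene [0.56614018 0.19247041 0.044     ]
notch side [0.45257687 0.16183574 0.043     ] scene [0.45666421 0.17179991 0.043     ]
R: center side [ 0.56603884 -0.14043537  0.04      ] nib [ 0.59333908 -0.13037057  0.0555    ] rib [ 0.50647449 -0.1622198   0.044     ]
comb [0.50631067 0.0105152  0.        ] comb ends [0.44153975 0.02229722 0.        ] [ 0.56816275 -0.00390551  0.        ]
```

jog_arm(motion=[[[-0.02,0.03,0,0,0,-8,0.03],[-0.04,0.06,0,0,0,-16,0.03],[-0.06,0.09,0,0,0,-24,0.03],[-0.08,0.12,0,0,0,-32,0.03],[-0.1,0.15,0,0,0,-40,0.03],[-0.12,0.18,0,0,0,-48,0.03],[-0.14,0.21,0,0,0,-56,0.03],[-0.16,0.24,0,0,0,-64,0.03]]])

```text
t: 0.95
eef_pos: [0.4333, 0.1604, 0.221]
ee_rot: [3.141, 0.001, -0.448]
force: [-1.6, 1.6, 0.8]
width: 0.0316
```

jog_arm(motion=[[[0,0,0,0,0,-8,0.03],[0,0,0,0,0,-16,0.03],[0,0,0,0,0,-24,0.03],[0,0,0,0,0,-25.7,0.03],[0,0,0,0,0,-25.7,0.03]]])

```text
t: 1.45
eef_pos: [0.4332, 0.1603, 0.2209]
ee_rot: [3.141, 0.002, -0.002]
force: [0.6, 0.3, -0.4]
width: 0.0305
```

```bash
python3 - <<'E'
from h import *
s=arm.get_state(); im=optics.grab_frame('wrist')[:,:,::-1]
print(s['t'],s['eef_pos'],s['ee_rot'],s['q'],s['force'])
np.save('s1.npy',np.r_[s['eef_pos'],s['ee_rot']])
cv2.imwrite('pics/w1.png',im)
M=model('wrist',s); print(proj(M,[[.507,.16,.047],[.541,.157,.0625]]))
for n in ['scene','side']: cv2.imwrite(f'pics/{n}1.png',optics.grab_frame(n)[:,:,::-1])
E
```

```text
1.45 [0.43318945 0.1603386  0.22090888] [ 3.14140923e+00  1.57608375e-03 -2.28562813e-03] [ 7.81799939e-01  1.55699501e-03 -4.35574179e-01 -1.08453382e-03
 -1.13491083e+00  7.87169421e-01] [ 0.58802685  0.31921249 -0.4119546 ]
[[277.92750665 126.40454845]
 [280.84095909  90.90207801]]
```

View pics/w1.png

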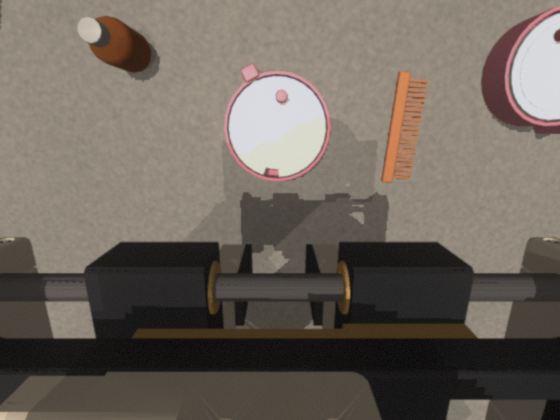

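```bash
python3 - <<'E'
import cv2
w=cv2.imread('pics/w1.png')
cv2.imwrite('pics/w1z.png',cv2.resize(w[60:190,210:345],None,fx=4.5,fy=4.5,interpolation=cv2.INTER_CUBIC))
E
```

```text
(no output)
```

View pics/w1z.png

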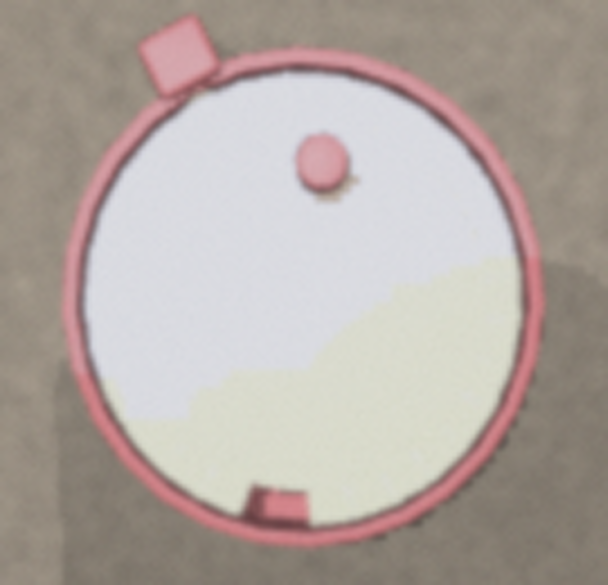

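```bash
python3 - <<'E'
from h import *
v=np.load('s1.npy'); M=model('wrist',{'eef_pos':v[:3],'ee_rot':v[3:]})
p=lambda x,y:(210+x/4.5,60+y/4.5)
c=ray(M,p(303.5,297),.04); l=ray(M,p(302,300),.047)
print('c',c,'lid',l,'ext',ray(M,p(63,297),.04),ray(M,p(544,297),.04))
for n,q,z in [('nib',(323,160),.0625),('notch',(278,509),.047),('rib',(180,55),.044)]:
    X=ray(M,p(*q),z); d=X-c; print(n,X,np.hypot(*d[:2]),np.degrees(np.arctan2(d[1],d[0])))
E
```

```text
c [0.50743368 0.1605393  0.04      ] lid [0.50672978 0.16087839 0.047     ] ext [0.50753957 0.21919536 0.04      ] [0.50732779 0.10188327 0.04      ]
nib [0.53665467 0.15606147 0.0625    ] 0.029562092896353562 -8.712229837007316
notch [0.45663168 0.16700439 0.047     ] 0.05121172442566481 172.74749602380712
rib [0.56111047 0.18883401 0.044     ] 0.060677743676414674 27.795116497834435
```

jog_arm(motion=[[[0.035,0.001,0,0,0,4,0.03],[0.07,0.003,0,0,0,8,0.03],[0.1055,0.0043,0.02,0,0,8,0.03],[0.1055,0.0043,0.06,0,0,8,0.03],[0.1055,0.0043,0.1,0,0,8,0.03],[0.1055,0.0043,0.12,0,0,8,0.03],[0.1055,0.0043,0.12,0,0,8,0.03]]])

```text
t: 2.3
eef_pos: [0.5367, 0.1542, 0.0973]
ee_rot: [3.137, 0.007, -0.145]
force: [-0.3, 0.5, 0.2]
width: 0.0302
```

```bash
cat > look.py <<'E'
from h import *
import sys
tag=sys.argv[1]; s=arm.get_state(); print(s['t'],s['eef_pos'],s['ee_rot'],s['force'],s['width'])
np.save(f's{tag}.npy',np.r_[s['eef_pos'],s['ee_rot']])
a=optics.grab_frame('side')[:,:,::-1]; b=optics.grab_frame('scene')[:,:,::-1]; w=optics.grab_frame('wrist')[:,:,::-1]
cv2.imwrite(f'pics/side{tag}.png',a);cv2.imwrite(f'pics/scene{tag}.png',b);cv2.imwrite(f'pics/w{tag}.png',w)
f=lambda i,n:cv2.resize(i,(400,300),interpolation=cv2.INTER_CUBIC)
A=f(a[165:240,175:275],4);B=f(b[130:229,290:422],3);W=f(w,1)
cv2.imwrite(f'pics/m{tag}.png',np.vstack([np.hstack([A,B]),np.hstack([W,f(w[200:335,190:370],1)])]))
E
python3 look.py 2
```

```text
2.3 [0.53668916 0.15424668 0.09732215] [ 3.13691351  0.00665841 -0.14480489] [-0.33326715  0.53380914  0.19492547] 0.030227900951071213
```

View pics/m2.png

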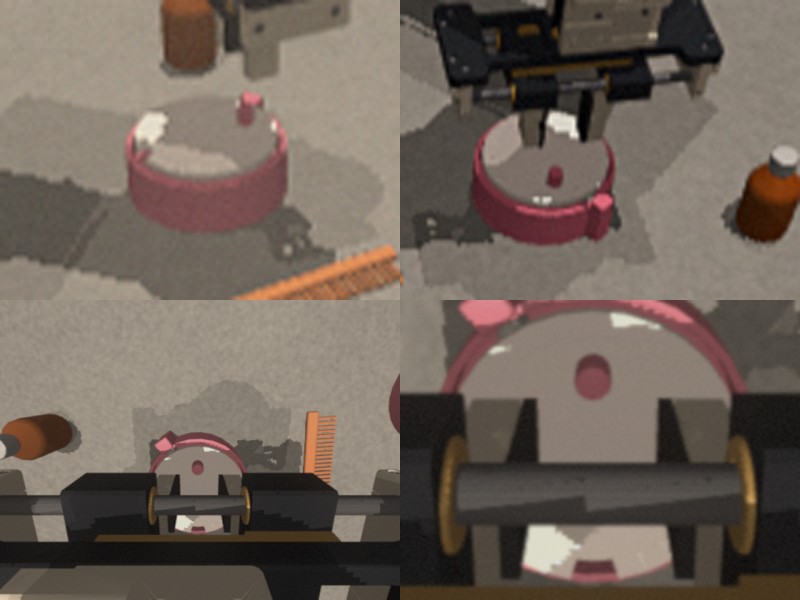

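```bash
python3 - <<'E'
from h import *
s=arm.get_state(); print(s['t'],s['eef_pos'],s['ee_rot'])
R=Ro.from_euler('xyz',s['ee_rot']).as_matrix(); p=s['eef_pos']
pts=[p+R@[0,y,.022] for y in(-.015,.015)]+[np.array([.5387,.156,.0625])]
for n,o,f in [('side',(175,165),4),('scene',(290,130),400/132),('wrist',(190,200),400/180)]:
    print(n,(proj(model(n,s),pts)-o)*f)
print(proj(model('wrist',s),pts))
for px in [(190+593/2.222,200+70/2.222)]: pass
# nib top in wrist crop (592-400, 367-300)
print('nib',ray(model('wrist',s),(190+192/2.222,200+66/2.222),.0625))
E
```

```text
2.45 [0.53956976 0.15611098 0.10203508] [-3.14124666e+00 -3.64489231e-05 -1.42655502e-01]
side [[236.960202    71.6031552 ]
 [253.86401573  91.12279144]
 [245.08477083 102.07607012]]
scene [[174.2439084  153.56635946]
 [136.92511198 157.39087665]
 [152.77390113 169.82759832]]
wrist [[143.69764841  95.69589562]
 [245.12028809  95.75020021]
 [195.35140333  78.00108167]]
[[254.66394179 243.06315303]
 [300.30412964 243.08759009]
 [277.9081315  235.10048675]]
nib [0.54287965 0.15647601 0.0625    ]
```

jog_arm(motion=[[[0.001,0,0.012,0,0,0,0.03],[0.001,0,0.024,0,0,0,0.03],[0.001,0,0.027,0,0,0,0.03],[0.001,0,0.027,0,0,0,0.02],[0.001,0,0.027,0,0,0,0.02],[0.001,0,0.027,0,0,0,0.02]]])

```text
t: 3.05
eef_pos: [0.5408, 0.1561, 0.0754]
ee_rot: [-3.141, -0.0, -0.143]
force: [0.3, 0.7, 0.1]
width: 0.0202
```

```bash
python3 look.py 3
```

```text
3.05 [0.54077011 0.15612861 0.07535101] [-3.14097189e+00 -4.39049981e-04 -1.42514007e-01] [0.31025322 0.67533197 0.09805457] 0.02022418334959934
```

View pics/m3.png

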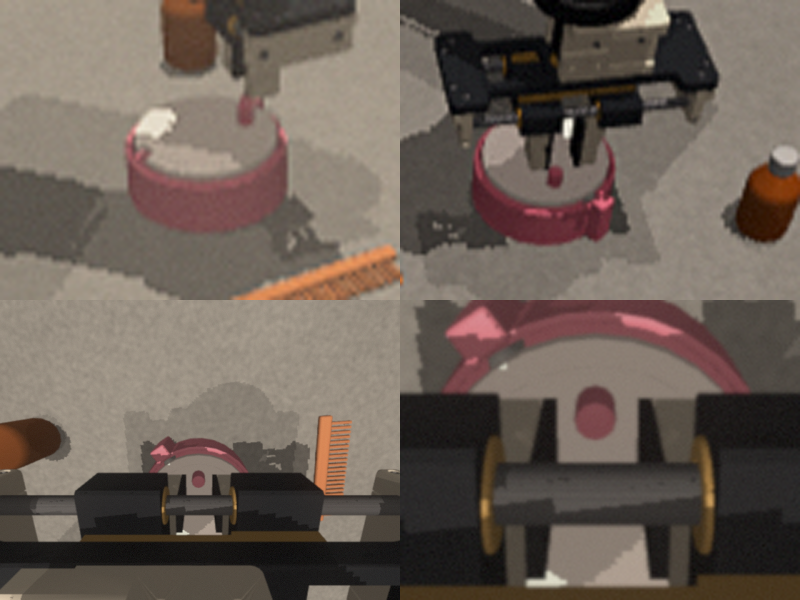

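```bash
python3 - <<'E'
from h import *
s=arm.get_state(); print(s['t'],s['eef_pos'],s['ee_rot'])
R=Ro.from_euler('xyz',s['ee_rot']).as_matrix(); p=s['eef_pos']
pts=[p+R@[x,y,.022] for x in (-.0095,.0095) for y in(-.010,.010)]+[np.array([.5387,.156,.0625])]
for n,o,f in [('side',(175,165),4),('scene',(290,130),400/132),('wrist',(190,200),400/180)]:
    print(n,(proj(model(n,s),pts)-o)*f)
a=cv2.imread('pics/side3.png');b=cv2.imread('pics/scene3.png')
cv2.imwrite('pics/z3.png',np.hstack([cv2.resize(a[165:225,200:260],(400,400),interpolation=cv2.INTER_CUBIC),cv2.resize(b[160:215,310:365],(400,400),interpolation=cv2.INTER_CUBIC)]))
print('side',(proj(model('side',s),pts)-(200,165))*400/60)
print('scene',(proj(model('scene',s),pts)-(310,160))*400/55)
E
```

```text
3.2 [0.54070976 0.15605494 0.07533232] [-3.14094483e+00 -4.07360771e-04 -1.42637788e-01]
side [[230.33440889 108.24511107]
 [241.43357131 121.47070899]
 [253.89097239 102.13567575]
 [265.14988    115.24234625]
 [245.08477083 102.07607012]]
scene [[162.10209337 169.44505752]
 [137.87896029 171.95601355]
 [167.42127789 186.76689947]
 [142.90741543 189.33658811]
 [152.77390113 169.82759832]]
wrist [[161.04282326 125.35030733]
 [227.79694193 125.3863381 ]
 [160.14883149  65.28553509]
 [228.64744002  65.32191945]
 [195.53829518 114.24372986]]
side [[217.22401482 180.40851845]
 [235.72261885 202.45118164]
 [256.48495399 170.22612624]
 [275.24979999 192.07057708]
 [241.80795139 170.12678353]]
scene [[243.59047864 188.48631987]
 [185.45495925 194.51261434]
 [256.35652148 230.05874055]
 [197.52325157 236.22599327]
 [221.20281726 189.4044178 ]]
```

View pics/z3.png

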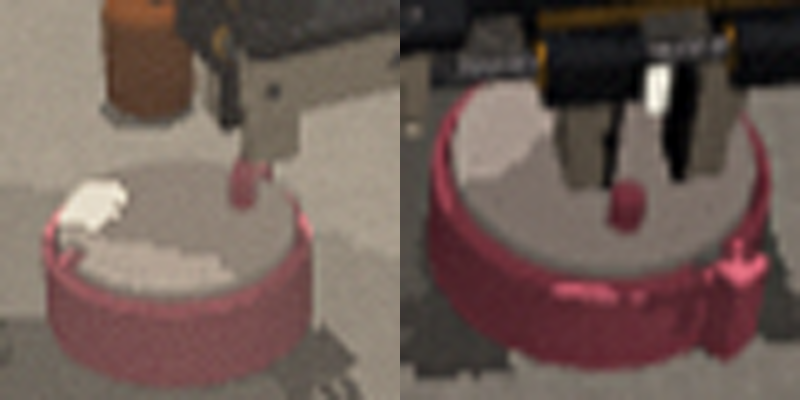

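```bash
python3 look.py 4; python3 - <<'E'
from h import *
v=np.load('s4.npy'); s={'eef_pos':v[:3],'ee_rot':v[3:]}
R=Ro.from_euler('xyz',v[3:]).as_matrix()
a=cv2.imread('pics/side4.png');b=cv2.imread('pics/scene4.png');w=cv2.imread('pics/w4.png')
f=8
def crop(im,n,x0,y0,m=50):
    o=cv2.resize(im[y0:y0+m,x0:x0+m],(400,400),interpolation=cv2.INTER_CUBIC)
    for z,col in((.022,(0,255,0)),(0,(255,0,0))):
        for y in(-.0101,.0101):
            P=proj(model(n,s),[v[:3]+R@[x,y,z] for x in(-.0095,.0095)])
            q=((P-(x0,y0))*400/m).astype(int); cv2.line(o,tuple(map(int,q[0])),tuple(map(int,q[1])),col,1)
    return o
cv2.imwrite('pics/z4.png',np.hstack([crop(a,'side',205,165),crop(b,'scene',315,155)]))
cv2.imwrite('pics/z4w.png',crop(w,'wrist',230,200,100))
E
```

```text
3.2 [0.54070976 0.15605494 0.07533232] [-3.14094483e+00 -4.07360771e-04 -1.42637788e-01] [0.22583843 0.99669229 0.3287704 ] 0.019950099970517964
```

View pics/z4.png

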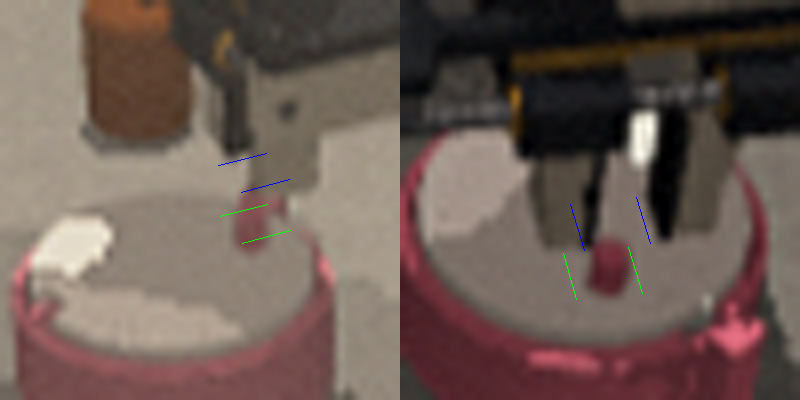

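View pics/z4w.png

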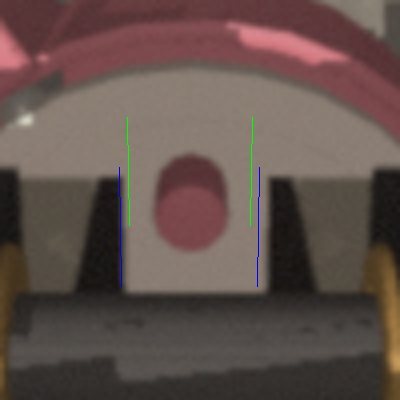

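The cameras all put the fingertips at about TCP z = 0, not 22 mm ahead of it. I'll go down in small steps and watch the force.

jog_arm(motion=[[[0,0,0.002,0,0,0,0.02],[0,0,0.004,0,0,0,0.02],[0,0,0.004,0,0,0,0.02]]])

```text
t: 3.65
eef_pos: [0.5403, 0.1559, 0.0708]
ee_rot: [-3.141, 0.0, -0.143]
force: [0.5, -0.3, 0.7]
width: 0.02
```

jog_arm(motion=[[[0,0,0.002,0,0,0,0.02],[0,0,0.004,0,0,0,0.02],[0,0,0.004,0,0,0,0.02]]])

```text
t: 3.95
eef_pos: [0.5401, 0.1557, 0.0664]
ee_rot: [3.141, 0.001, -0.143]
force: [0.3, -0.0, -0.9]
width: 0.0201
```

jog_arm(motion=[[[0,0,0.003,0,0,0,0.02],[0,0,0.006,0,0,0,0.02],[0,0,0.009,0,0,0,0.02],[0,0,0.01,0,0,0,0.02],[0,0,0.01,0,0,0,0.02]]])

```text
t: 4.45
eef_pos: [0.54, 0.1556, 0.0561]
ee_rot: [3.141, 0.001, -0.143]
force: [0.0, 0.7, -0.0]
width: 0.0205
```

```bash
python3 look.py 5; python3 - <<'E'
from h import *
v=np.load('s5.npy'); s={'eef_pos':v[:3],'ee_rot':v[3:]}
R=Ro.from_euler('xyz',v[3:]).as_matrix()
a=cv2.imread('pics/side5.png');b=cv2.imread('pics/scene5.png');w=cv2.imread('pics/w5.png')
def crop(im,n,x0,y0,m=50):
    return cv2.resize(im[y0:y0+m,x0:x0+m],(400,400),interpolation=cv2.INTER_CUBIC)
cv2.imwrite('pics/z5.png',np.hstack([crop(a,'side',205,165),crop(b,'scene',315,155)]))
E
```

```text
4.45 [0.54002117 0.15563806 0.05609453] [ 3.14098662e+00  1.16110819e-03 -1.42818281e-01] [ 0.00858046  0.74927073 -0.0333188 ] 0.02045781320889662
```

View pics/z5.png

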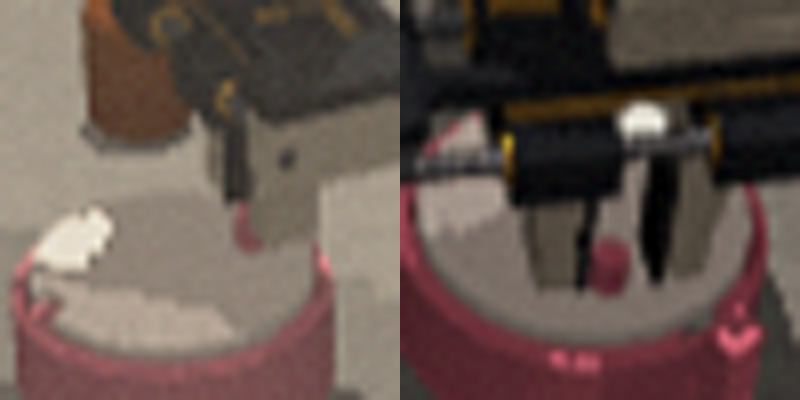

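View pics/w5.png

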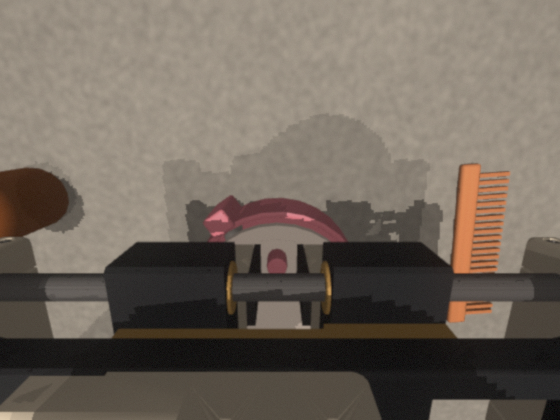

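```bash
python3 - <<'E'
from h import *
S=model('side');C=model('scene')
print('bottle',ray(S,(222,178),.0),ray(C,(411,205),0))
print('bottle top',ray(S,(222,157),.085),ray(C,(417,182),.085))
E
```

```text
bottle [0.59250348 0.33096136 0.        ] [5.96886414e-01 3.30944246e-01 1.11022302e-16]
bottle top [0.58863594 0.3176107  0.085     ] [0.59533952 0.32471438 0.085     ]
```

jog_arm(motion=[[[-0.0003,0.0046,0,0,0,8,0.02],[-0.0013,0.0091,0,0,0,16,0.02],[-0.0029,0.0134,0,0,0,24,0.02],[-0.005,0.0175,0,0,0,32,0.02],[-0.0077,0.0212,0,0,0,40,0.02],[-0.0109,0.0245,0,0,0,48,0.02],[-0.0109,0.0245,0,0,0,48,0.02]]])

```text
t: 5.3
eef_pos: [0.526, 0.1331, 0.0568]
ee_rot: [-3.141, 0.0, -0.983]
force: [0.5, 0.8, 0.0]
width: 0.02
```

```bash
python3 look.py 6; python3 - <<'E'
from h import *
s=arm.get_state(); d=s['eef_pos']-np.array([.507,.1606,0]);print(s['eef_pos'],np.hypot(*d[:2]),np.degrees(np.arctan2(d[1],d[0])),np.degrees(s['ee_rot'][2]))
E
```

```text
5.3 [0.52598375 0.13306037 0.0567894 ] [-3.14142180e+00  3.44547870e-04 -9.82736735e-01] [0.45731512 0.77649416 0.01852857] 0.02003010834124349
[0.52609874 0.13316264 0.05660534] 0.03343008377856809 -55.15878444899257 -55.952186844513825
```

View pics/m6.png

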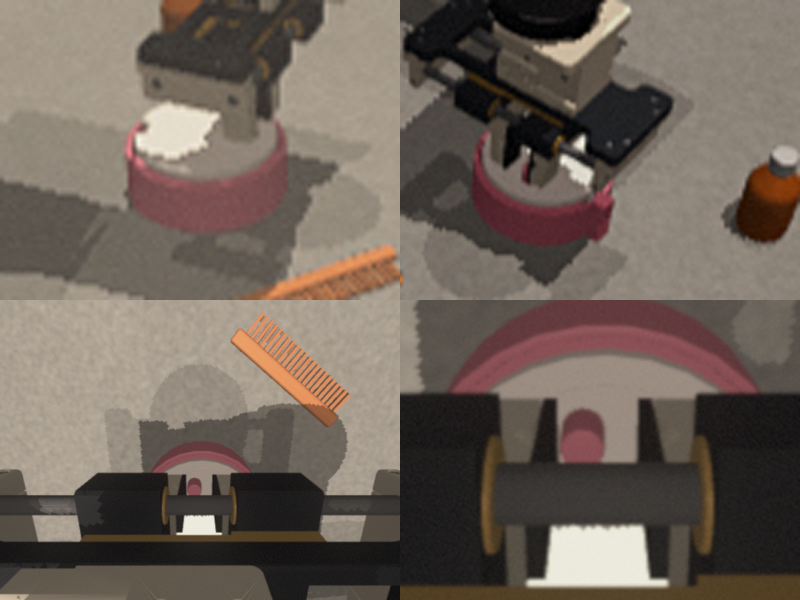

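jog_arm(motion=[[[-0.0003,0.0046,0,0,0,8,0.02],[-0.0013,0.0091,0,0,0,16,0.02],[-0.0029,0.0134,0,0,0,24,0.02],[-0.005,0.0175,0,0,0,32,0.02],[-0.0077,0.0212,0,0,0,40,0.02],[-0.0109,0.0245,0,0,0,48,0.02],[-0.0109,0.0245,0,0,0,48,0.02]]])

```text
t: 6.15
eef_pos: [0.4995, 0.1282, 0.0567]
ee_rot: [3.141, -0.001, -1.814]
force: [1.3, -1.6, 0.6]
width: 0.0199
```

```bash
python3 look.py 7; python3 - <<'E'
from h import *
s=arm.get_state(); d=s['eef_pos']-np.array([.507,.1606,0]);print(s['eef_pos'],np.hypot(*d[:2]),np.degrees(np.arctan2(d[1],d[0])),np.degrees(s['ee_rot'][2]),s['q'])
E
```

```text
6.15 [0.49954285 0.12824333 0.05671097] [ 3.14106937e+00 -5.95398741e-04 -1.81388265e+00] [ 1.3042531  -1.61753531  0.57655856] 0.019906945592139937
[0.49987817 0.12865444 0.05662329] 0.03272979190376027 -102.56779216579338 -103.65894766241827 [ 6.32320791e-01  2.73529460e-01 -5.44384967e-01 -5.45379578e-04
 -7.53275620e-01 -8.70316514e-01]
```

View pics/m7.png

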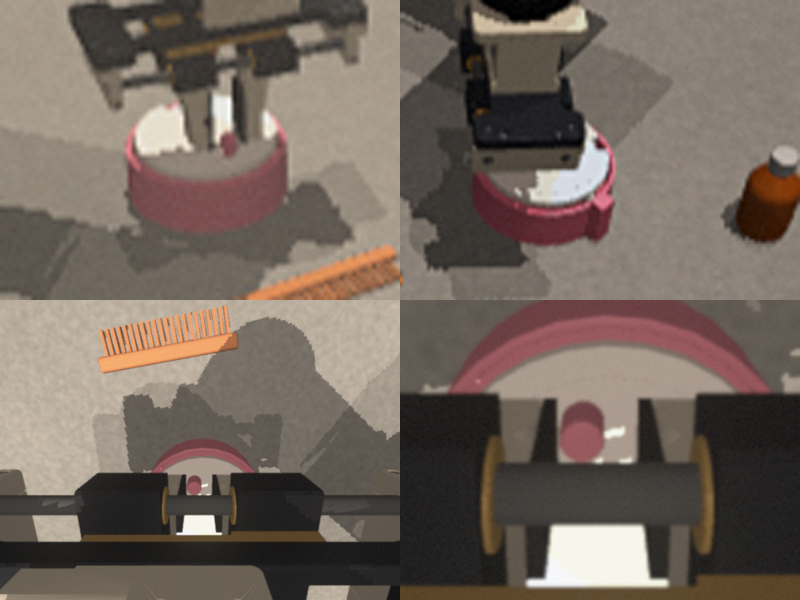

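jog_arm(motion=[[[-0.0003,0.0046,0,0,0,8,0.02],[-0.0013,0.0091,0,0,0,16,0.02],[-0.0029,0.0134,0,0,0,24,0.02],[-0.005,0.0175,0,0,0,32,0.02],[-0.0077,0.0212,0,0,0,40,0.02],[-0.0109,0.0245,0,0,0,48,0.02],[-0.0141,0.027,0,0,0,55,0.02],[-0.0141,0.027,0,0,0,55,0.02]]])

```text
t: 7.1
eef_pos: [0.4764, 0.1485, 0.0563]
ee_rot: [-3.142, -0.002, -2.768]
force: [0.6, -1.5, -1.0]
width: 0.0201
```

jog_arm(motion=[[[0,0,0,0,0,0,0.022],[0,0,-0.02,0,0,0,0.022],[-0.02,0,-0.05,0,0,0,0.022],[-0.05,0,-0.08,0,0,0,0.022],[-0.08,0,-0.11,0,0,0,0.022],[-0.1,0,-0.13,0,0,0,0.022],[-0.1,0,-0.13,0,0,0,0.022],[-0.1,0,-0.13,0,0,0,0.022]]])

```text
t: 7.9
eef_pos: [0.5698, 0.1852, 0.1858]
ee_rot: [3.141, -0.002, -2.765]
force: [0.6, 0.0, -0.1]
width: 0.0218
```

```bash
python3 - <<'E'
from h import *
s=arm.get_state(); im=optics.grab_frame('wrist')[:,:,::-1]
print(s['t'],s['eef_pos'],s['ee_rot'],s['force'])
np.save('s8.npy',np.r_[s['eef_pos'],s['ee_rot']]); cv2.imwrite('pics/w8.png',im)
c=proj(model('wrist',s),[[.507,.1606,.047]])[0]; print(c)
x0,y0=int(c[0])-75,max(0,int(c[1])-75); print(x0,y0)
cv2.imwrite('pics/w8z.png',cv2.resize(im[y0:y0+150,x0:x0+150],(600,600),interpolation=cv2.INTER_CUBIC))
E
```

```text
7.9 [0.56981679 0.18524103 0.18576251] [ 3.14106495e+00 -1.88788049e-03 -2.76487353e+00] [ 0.57718618  0.00833814 -0.06608879]
[279.44824417 132.34415701]
204 57
```

View pics/w8z.png

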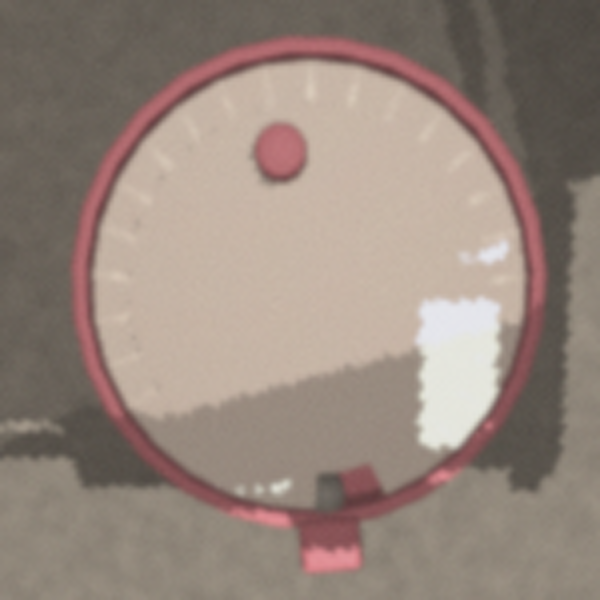

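```bash
python3 - <<'E'
from h import *
v=np.load('s8.npy'); M=model('wrist',{'eef_pos':v[:3],'ee_rot':v[3:]})
p=lambda x,y:(204+x/4,57+y/4)
c=ray(M,p(309.5,281),.04); print(c)
for n,q,z in [('nib',(280,151),.0625),('pin',(330,491),.040),('rib',(331,545),.044),('notchL',(316,490),.047),('notchR',(378,478),.045)]:
  for cc in (c,np.array([.507,.1606,0])):
    X=ray(M,p(*q),z); d=X-cc; print(n,X,np.hypot(*d[:2]),np.degrees(np.arctan2(d[1],d[0])))
E
```

```text
[0.50186387 0.16063609 0.04      ]
nib [0.47849249 0.14398859 0.0625    ] 0.02869427124416669 -144.53762629753575
nib [0.47849249 0.14398859 0.0625    ] 0.0329942028531921 -149.7705176374157
pin [0.54845948 0.18494323 0.04      ] 0.052554612543302896 27.549316524719558
pin [0.54845948 0.18494323 0.04      ] 0.04807786552818713 30.419624842999905
rib [0.56081649 0.19010642 0.044     ] 0.06590836027485625 26.5604047398956
rib [0.56081649 0.19010642 0.044     ] 0.0613746213891456 28.735009530666385
notchL [0.54850293 0.18094742 0.047     ] 0.050869942237463175 23.533146781157853
notchL [0.54850293 0.18094742 0.047     ] 0.04622239917472044 26.117080770277855
notchR [0.54016648 0.19457381 0.045     ] 0.051174785455541875 41.542294232577504
notchR [0.54016648 0.19457381 0.045     ] 0.04747878923462411 45.68892189482452
```

jog_arm(motion=[[[0.03,-0.003,0,0,0,0,0.03],[0.065,-0.003,0.02,0,0,0,0.03],[0.1,-0.003,0.05,0,0,0,0.03],[0.1,-0.003,0.09,0,0,0,0.03],[0.1,-0.003,0.11,0,0,0,0.03],[0.1,-0.003,0.11,0,0,0,0.03],[0.1,-0.003,0.11,0,0,0,0.03]]])

```text
t: 8.65
eef_pos: [0.4764, 0.1449, 0.0755]
ee_rot: [-3.141, -0.004, -2.764]
force: [0.2, -0.1, 1.0]
width: 0.0297
```

```bash
python3 look.py 9
```

```text
8.65 [0.47640872 0.14488139 0.07554017] [-3.14123365 -0.00435791 -2.76415096] [ 0.21997017 -0.14339205  0.96468893] 0.029733462454444526
```

View pics/m9.png

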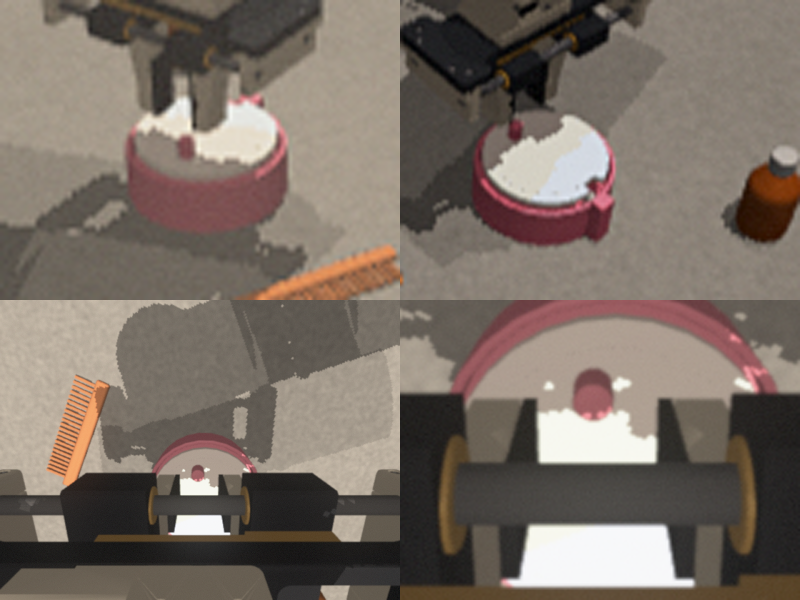

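jog_arm(motion=[[[0,0,0.01,0,0,0,0.03],[0,0,0.019,0,0,0,0.024],[0,0,0.019,0,0,0,0.02],[0,0,0.019,0,0,0,0.02],[0,0.003,0.019,0,0,2,0.02],[-0.0002,0.005,0.019,0,0,4.5,0.02],[-0.0003,0.0065,0.019,0,0,6.5,0.02],[-0.0003,0.0065,0.019,0,0,6.5,0.02]]])

```text
t: 9.6
eef_pos: [0.4756, 0.1521, 0.058]
ee_rot: [3.141, -0.001, -2.879]
force: [0.9, -0.3, 1.7]
width: 0.0199
```

jog_arm(motion=[[[0,0,0,0,0,0,0.022],[0,0,-0.02,0,0,0,0.022],[-0.02,0,-0.05,0,0,0,0.022],[-0.05,0,-0.08,0,0,0,0.022],[-0.08,0,-0.11,0,0,0,0.01],[-0.1,0,-0.13,0,0,0,0],[-0.1,0,-0.13,0,0,0,0],[-0.1,0,-0.13,0,0,0,0]]])

```text
t: 10.4
eef_pos: [0.5721, 0.1779, 0.1874]
ee_rot: [3.141, -0.001, -2.879]
force: [-0.3, -0.4, -0.7]
width: 0.001
```

```bash
python3 - <<'E'
from h import *
s=arm.get_state(); im=optics.grab_frame('wrist')[:,:,::-1]
print(s['t'],s['eef_pos'],s['ee_rot'],s['force'])
np.save('s10.npy',np.r_[s['eef_pos'],s['ee_rot']]); cv2.imwrite('pics/w10.png',im)
c=proj(model('wrist',s),[[.5045,.161,.047]])[0]
x0,y0=int(c[0])-75,max(0,int(c[1])-75); print(x0,y0)
cv2.imwrite('pics/w10z.png',cv2.resize(im[y0:y0+150,x0:x0+150],(600,600),interpolation=cv2.INTER_CUBIC))
E
```

```text
10.4 [0.57209399 0.17786091 0.18738527] [ 3.14065108e+00 -1.43547373e-03 -2.87865999e+00] [-0.25617685 -0.37289993 -0.73726889]
205 54
```

View pics/w10z.png

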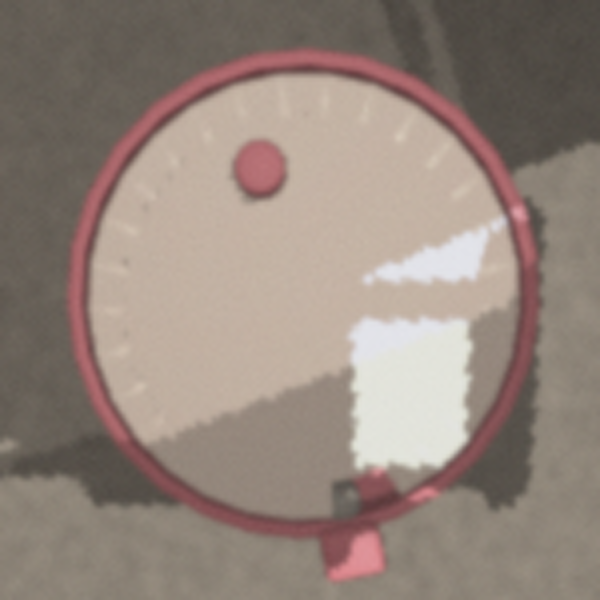

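```bash
python3 - <<'E'
from h import *
for f,o,sc,pts in [('s8',(204,57),4,dict(c=(309.5,281),lid=(310,282),nib=(280,151),pin=(330,491),rib=(331,545))),('s10',(205,54),4,dict(c=(304,294),lid=(304,295),nib=(260,168),pin=(347,495),rib=(354,553),nL=(332,495),nR=(398,480)))]:
    v=np.load(f+'.npy'); M=model('wrist',{'eef_pos':v[:3],'ee_rot':v[3:]})
    Z=dict(c=.04,lid=.047,nib=.0625,pin=.04,rib=.044,nL=.047,nR=.047)
    P={k:ray(M,(o[0]+q[0]/sc,o[1]+q[1]/sc),Z[k]) for k,q in pts.items()}
    for k in P:
        d=P[k]-P['lid' if k[0]=='n' else 'c']; print(f,k,P[k],np.hypot(*d[:2]).round(4),np.degrees(np.arctan2(d[1],d[0])).round(1))
E
```

```text
s8 c [0.50193292 0.16072779 0.04      ] 0.0 0.0
s8 lid [0.50213649 0.16086281 0.047     ] 0.0002 33.6
s8 nib [0.47856205 0.14407938 0.0625    ] 0.0289 -144.6
s8 pin [0.54852855 0.18503495 0.04      ] 0.0526 27.5
s8 rib [0.56088565 0.19019798 0.044     ] 0.0659 26.6
s10 c [0.50223626 0.16100864 0.04      ] 0.0 0.0
s10 lid [0.50247687 0.16100651 0.047     ] 0.0002 -0.5
s10 nib [0.47860202 0.14413823 0.0625    ] 0.0292 -144.8
s10 pin [0.54778581 0.18496277 0.04      ] 0.0515 27.7
s10 rib [0.5613114  0.19048854 0.044     ] 0.066 26.5
s10 nL [0.54776496 0.18068833 0.047     ] 0.0494 23.5
s10 nR [0.53975024 0.19576528 0.047     ] 0.051 43.0
```

jog_arm(motion=[[[0.03,-0.003,0,0,0,-5,0.03],[0.065,-0.006,0.02,0,0,-10,0.03],[0.0995,-0.009,0.05,0,0,-15,0.03],[0.0995,-0.009,0.09,0,0,-15,0.03],[0.0995,-0.009,0.115,0,0,-15,0.03],[0.0995,-0.009,0.115,0,0,-15,0.03],[0.0995,-0.009,0.115,0,0,-15,0.03]]])

```text
t: 11.15
eef_pos: [0.4768, 0.1426, 0.0721]
ee_rot: [3.141, -0.004, -2.616]
force: [0.0, 0.1, 1.0]
width: 0.03
```

```bash
python3 look.py 11
```

```text
11.15 [0.4767954  0.14262609 0.07212184] [ 3.1409189  -0.00405036 -2.61611917] [0.0197577  0.14699693 1.04528371] 0.029959450349696406
```

View pics/m11.png

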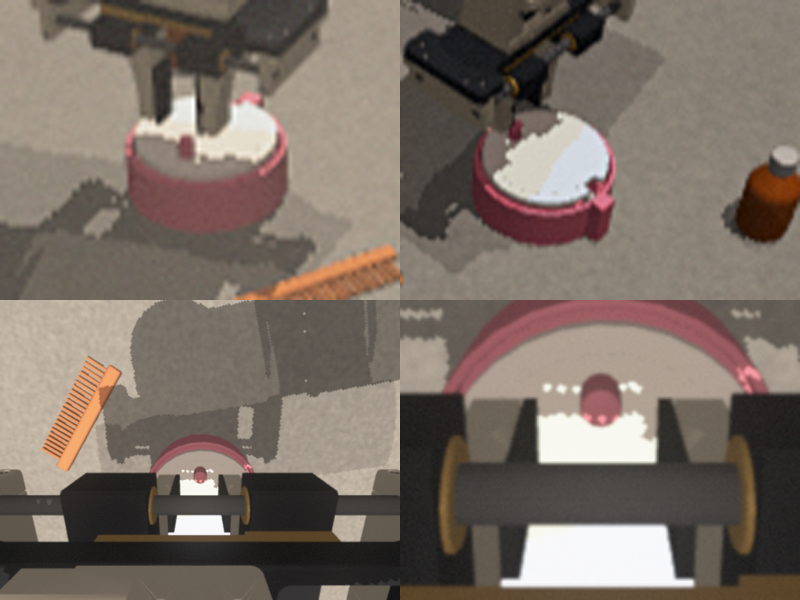

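jog_arm(motion=[[[0,0,0.008,0,0,0,0.03],[0,0,0.015,0,0,0,0.03],[0,0,0.019,0,0,0,0.03],[0,0,0.019,0,0,0,0.024],[0,0,0.019,0,0,0,0.02],[0,0,0.019,0,0,0,0.018],[0,0,0.019,0,0,0,0.018]]])

```text
t: 12.0
eef_pos: [0.4781, 0.1436, 0.0545]
ee_rot: [3.14, -0.0, -2.616]
force: [-0.6, -0.1, 0.8]
width: 0.0183
```

```bash
python3 look.py 12
```

```text
12.0 [0.47813971 0.14360763 0.05454838] [ 3.14025826e+00 -1.00886596e-04 -2.61643098e+00] [-0.55006542 -0.07648066  0.77224317] 0.01830315279880679
```

View pics/m12.png

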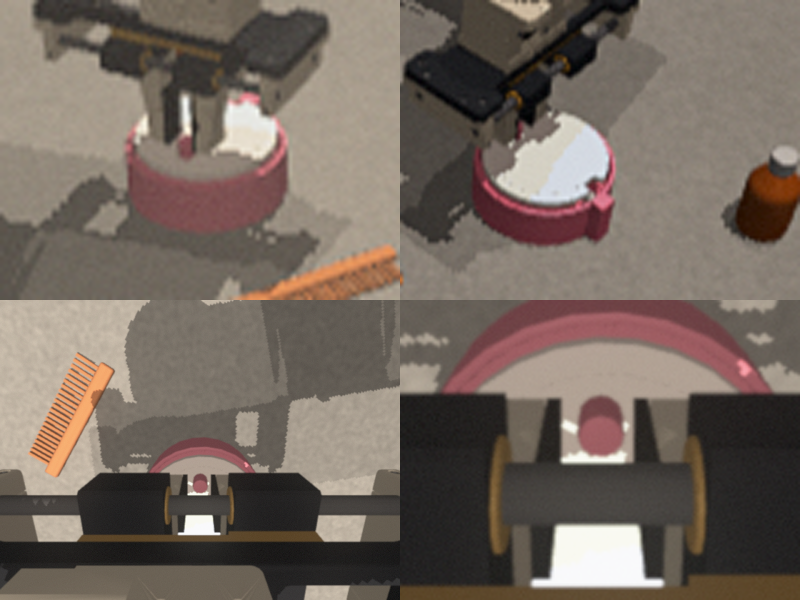

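jog_arm(motion=[[[0,0,0.002,0,0,0,0.014],[0,0,0.002,0,0,0,0.014],[-0.0001,0.002,0.002,0,0,3.5,0.014],[-0.0002,0.004,0.002,0,0,7,0.014],[-0.0005,0.0058,0.002,0,0,10.5,0.014],[-0.0005,0.0058,0.002,0,0,10.5,0.014],[-0.0005,0.0058,0.002,0,0,10.5,0.014]]])

```text
t: 12.85
eef_pos: [0.4755, 0.1487, 0.0524]
ee_rot: [3.14, -0.001, -2.798]
force: [0.1, -0.4, 0.1]
width: 0.0139
```

```bash
python3 look.py 13
```

```text
12.85 [0.47548039 0.14872401 0.05244466] [ 3.14037376e+00 -7.03945217e-04 -2.79791531e+00] [ 0.13691843 -0.38078306  0.06289644] 0.01391232583556716
```

View pics/m13.png

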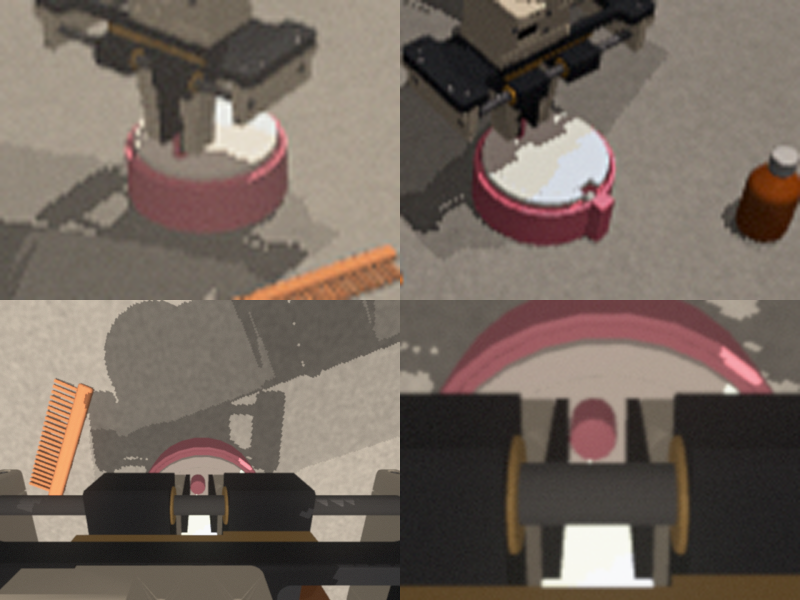

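Nib has moved with the fingers. Lift and check the notch from above.

jog_arm(motion=[[[0,0,0,0,0,0,0.018],[0,0,0,0,0,0,0.018],[0,0,-0.03,0,0,0,0.018],[-0.03,0,-0.06,0,0,0,0.018],[-0.06,0,-0.09,0,0,0,0.018],[-0.1,0,-0.12,0,0,0,0.018],[-0.1,0,-0.12,0,0,0,0],[-0.1,0,-0.12,0,0,0,0]]])

```text
t: 13.8
eef_pos: [0.5703, 0.1826, 0.1723]
ee_rot: [3.14, -0.0, -2.799]
force: [-0.3, -0.5, -0.0]
width: 0.0072
```

```bash
python3 - <<'E'
from h import *
s=arm.get_state(); im=optics.grab_frame('wrist')[:,:,::-1]
print(s['t'],s['eef_pos'],s['ee_rot'],s['force'])
np.save('s14.npy',np.r_[s['eef_pos'],s['ee_rot']]); cv2.imwrite('pics/w14.png',im)
c=proj(model('wrist',s),[[.5045,.161,.047]])[0]
x0,y0=int(c[0])-75,max(0,int(c[1])-75); print(x0,y0)
cv2.imwrite('pics/w14z.png',cv2.resize(im[y0:y0+150,x0:x0+150],(600,600),interpolation=cv2.INTER_CUBIC))
E
```

```text
13.8 [0.57032441 0.18255296 0.17233985] [ 3.13974959e+00 -3.13513648e-05 -2.79920979e+00] [-0.3433309  -0.53766713 -0.0410899 ]
206 55
```

View pics/w14z.png

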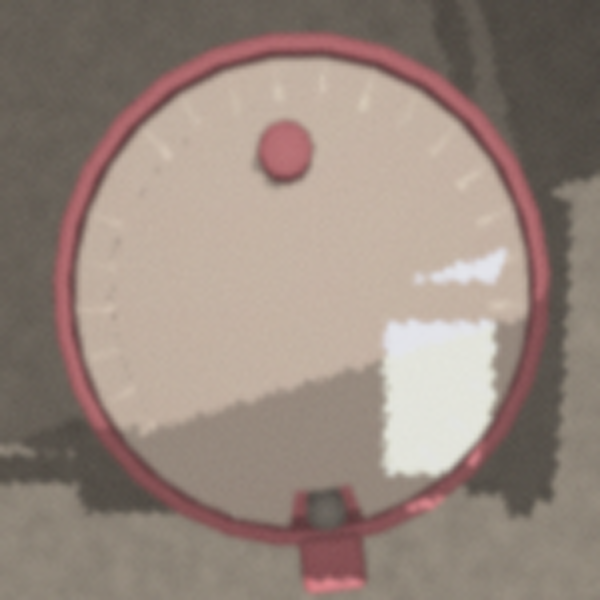

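The notch is centred on the pin: its edges are at columns 295 and 356, and the pin is at 325. Next I'll close the fingers and press at the centre.

jog_arm(motion=[[[0.03,0.001,0,0,0,0,0],[0.06,0.0017,0,0,0,0,0],[0.068,0.0017,0.03,0,0,0,0],[0.068,0.0017,0.07,0,0,0,0],[0.068,0.0017,0.1,0,0,0,0],[0.068,0.0017,0.112,0,0,0,0],[0.068,0.0017,0.116,0,0,0,0],[0.068,0.0017,0.116,0,0,0,0]]])

```text
t: 14.65
eef_pos: [0.5042, 0.1608, 0.0558]
ee_rot: [3.14, -0.002, -2.799]
force: [-0.6, 0.2, -0.1]
width: 0.0002
```

```bash
python3 look.py 15
```

```text
14.65 [0.50424224 0.16078627 0.05581258] [ 3.14043910e+00 -2.25774719e-03 -2.79880815e+00] [-0.56998433  0.19834443 -0.11532674] 0.00021026882637820033
```

View pics/m15.png

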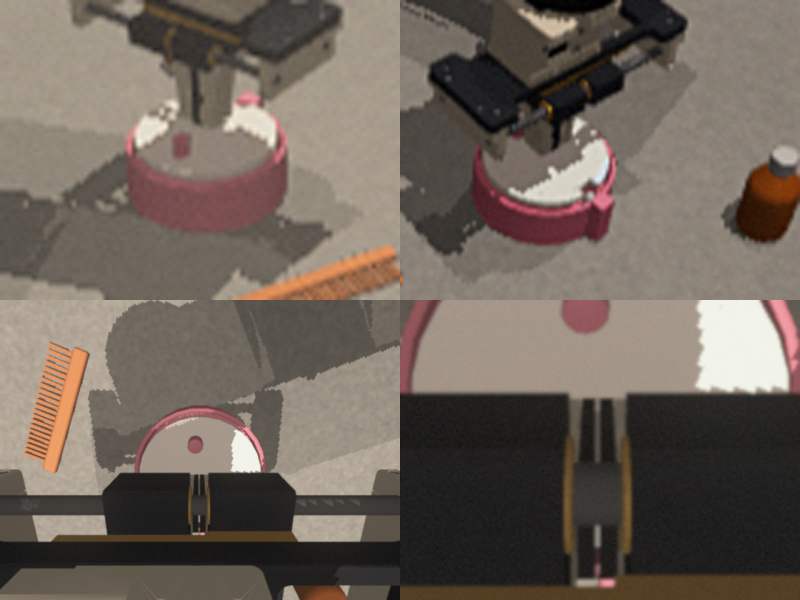

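Closed fingers over the centre, clear of the nib. Pressing down in small steps.

jog_arm(motion=[[[0,0,0.003,0,0,0,0],[0,0,0.006,0,0,0,0],[0,0,0.009,0,0,0,0],[0,0,0.011,0,0,0,0],[0,0,0.012,0,0,0,0]]])

```text
t: 15.3
eef_pos: [0.5049, 0.1612, 0.0446]
ee_rot: [3.14, -0.0, -2.799]
force: [1.1, 0.8, -0.7]
width: 0.0005
```

jog_arm(motion=[[[0,0,0.001,0,0,0,0],[0,0,0.002,0,0,0,0],[0,0,0.003,0,0,0,0],[0,0,0.003,0,0,0,0]]])

```text
t: 15.7
eef_pos: [0.5049, 0.1612, 0.0416]
ee_rot: [3.14, -0.0, -2.799]
force: [-1.1, 0.3, 0.6]
width: 0.0003
```

jog_arm(motion=[[[0,0,0.001,0,0,0,0],[0,0,0.002,0,0,0,0],[0,0,0.003,0,0,0,0],[0,0,0.003,0,0,0,0]]])

```text
t: 16.1
eef_pos: [0.5049, 0.1612, 0.0385]
ee_rot: [3.14, -0.0, -2.799]
force: [-0.9, 0.1, 0.9]
width: 0.0003
```

```bash
python3 look.py 16
```

```text
16.1 [0.50487797 0.16123629 0.03848443] [ 3.13976796e+00 -3.25751052e-04 -2.79895939e+00] [-0.88988442  0.10939546  0.89108083] 0.0002944161491746704
```

View pics/m16.png

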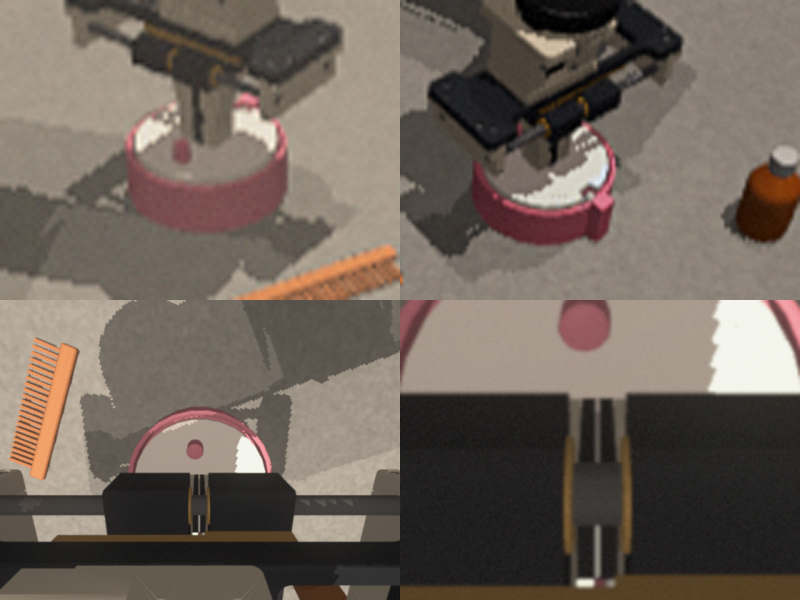

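jog_arm(motion=[[[0,0,0.001,0,0,0,0],[0,0,0.002,0,0,0,0],[0,0,0.002,0,0,0,0]]])

```text
t: 16.55
eef_pos: [0.5049, 0.1612, 0.0364]
ee_rot: [3.14, -0.0, -2.799]
force: [-0.9, 0.3, 1.4]
width: 0.0005
```

jog_arm(motion=[[[0,0,0.001,0,0,0,0],[0,0,0.002,0,0,0,0],[0,0,0.002,0,0,0,0]]])

```text
t: 16.85
eef_pos: [0.5049, 0.1613, 0.0353]
ee_rot: [3.14, -0.0, -2.799]
force: [-4.6, -1.1, 13.3]
width: 0.0005
```

```bash
python3 look.py 17; python3 - <<'E'
import cv2,numpy as np
a=cv2.imread('pics/side17.png');b=cv2.imread('pics/scene17.png')
cv2.imwrite('pics/z17.png',np.hstack([cv2.resize(a[170:230,195:255],(400,400),interpolation=cv2.INTER_CUBIC),cv2.resize(b[150:215,305:370],(400,400),interpolation=cv2.INTER_CUBIC)]))
E
```

```text
16.85 [0.50494131 0.16125378 0.03528725] [ 3.13997313e+00 -1.09710469e-04 -2.79852256e+00] [-4.59621975 -1.12502759 13.34275151] 0.0005496791620164641
```

View pics/z17.png

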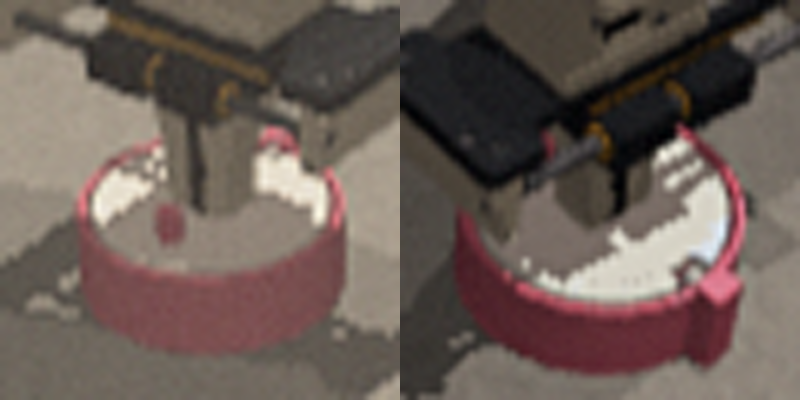

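```bash
python3 - <<'E'
from h import *
s=arm.get_state(); print(s['t'],s['eef_pos'],s['force'],s['moment'],s['joint_efforts'])
R=Ro.from_euler('xyz',s['ee_rot']).as_matrix(); p=s['eef_pos']
a=cv2.imread('pics/side17.png');b=cv2.imread('pics/scene17.png')
def dr(im,n,x0,y0,m):
    o=cv2.resize(im[y0:y0+m,x0:x0+m],(400,400),interpolation=cv2.INTER_CUBIC); M=model(n,s)
    P=lambda X:((proj(M,X)-(x0,y0))*400/m).astype(np.int32).reshape(-1,1,2)
    th=np.linspace(0,2*np.pi,60)
    for z,r,col in((.04,.052,(0,255,0)),(.047,.052,(255,0,0)),(.04,.059,(0,255,255))):
        cv2.polylines(o,[P(np.c_[.5044+r*np.cos(th),.161+r*np.sin(th),0*th+z])],True,col,1)
    for z in (0,-.01):
        cv2.polylines(o,[P([p+R@[x,y,z] for x,y in((-.0095,-.01),(.0095,-.01),(.0095,.01),(-.0095,.01))])],True,(255,0,255),1)
    return o
cv2.imwrite('pics/z17b.png',np.hstack([dr(a,'side',195,170,60),dr(b,'scene',305,150,65)]))
E
```

```text
17.0 [0.50495438 0.16124193 0.03530693] [-4.71044972 -1.0124964  13.60102873] [-0.46795216  1.66086706 -0.01327585] [-2.37492397e-01 -4.04735470e+01  1.93274099e+01  4.28193346e+00
  1.52792171e+00  3.17869250e-03]
```

View pics/z17b.png

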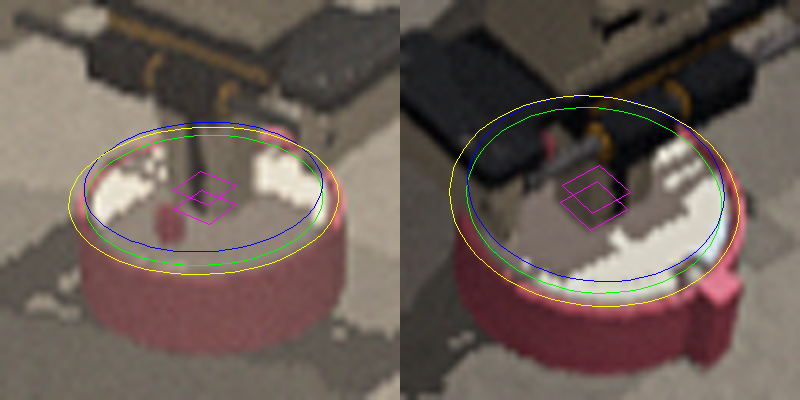

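```bash
python3 - <<'E'
import cv2,numpy as np
t=[]
for k in (13,15,16,17):
    a=cv2.imread(f'pics/side{k}.png'); b=cv2.imread(f'pics/scene{k}.png')
    t.append(np.vstack([cv2.resize(a[180:225,200:250],(200*1,180),interpolation=cv2.INTER_CUBIC),cv2.resize(a[190:215,205:230],(200,200),interpolation=cv2.INTER_CUBIC),cv2.resize(b[180:210,335:365],(200,200),interpolation=cv2.INTER_CUBIC)]))
cv2.imwrite('pics/cmp.png',np.hstack(t))
E
```

```text
(no output)
```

View pics/cmp.png

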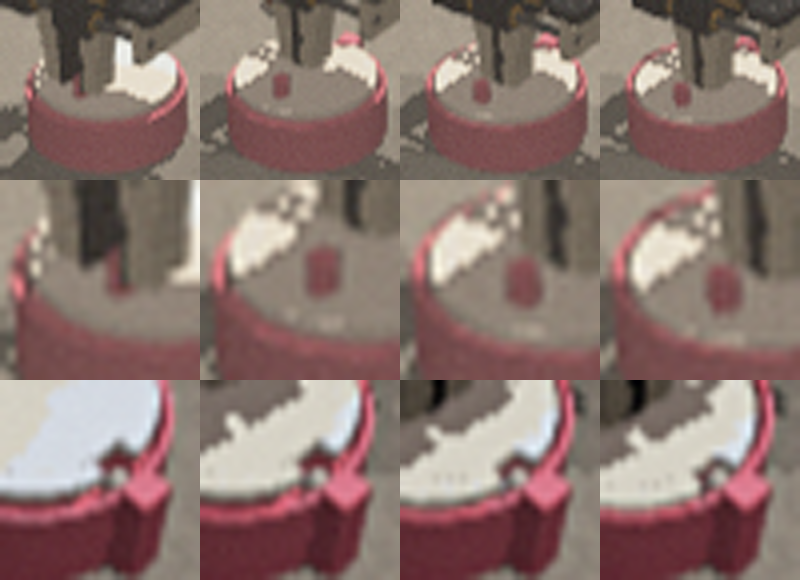

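The lid went down over the steps and then met a hard stop at 13 N. I'll draw straight up and check.

jog_arm(motion=[[[0,0,-0.005,0,0,0,0],[0,0,-0.02,0,0,0,0],[0,0,-0.05,0,0,0,0],[-0.03,0,-0.08,0,0,0,0],[-0.06,0,-0.11,0,0,0,0],[-0.075,0,-0.14,0,0,0,0],[-0.075,0,-0.15,0,0,0,0],[-0.075,0,-0.15,0,0,0,0]]])

```text
t: 17.8
eef_pos: [0.5763, 0.1866, 0.1864]
ee_rot: [3.139, 0.002, -2.799]
force: [-0.5, -0.4, -0.9]
width: 0.0004
```

```bash
python3 look.py 18; python3 - <<'E'
from h import *
im=cv2.imread('pics/w18.png'); a=cv2.imread('pics/side18.png'); b=cv2.imread('pics/scene18.png')
r=lambda i:cv2.resize(i,(400,300),interpolation=cv2.INTER_CUBIC)
c=proj(model('wrist'),[[.5045,.161,.04]])[0]; x0=int(c[0])-80;y0=max(0,int(c[1])-60)
cv2.imwrite('pics/z18.png',np.vstack([np.hstack([r(a[175:227,190:259]),r(b[150:210,310:390])]),np.hstack([r(im[y0:y0+120,x0:x0+160]),r(a[170:290,190:350])])]))
E
```

```text
17.8 [0.57632677 0.18664476 0.18639915] [ 3.13911290e+00  2.38137123e-03 -2.79887024e+00] [-0.53159425 -0.44702384 -0.91964366] 0.00040808985610133776
```

View pics/z18.png

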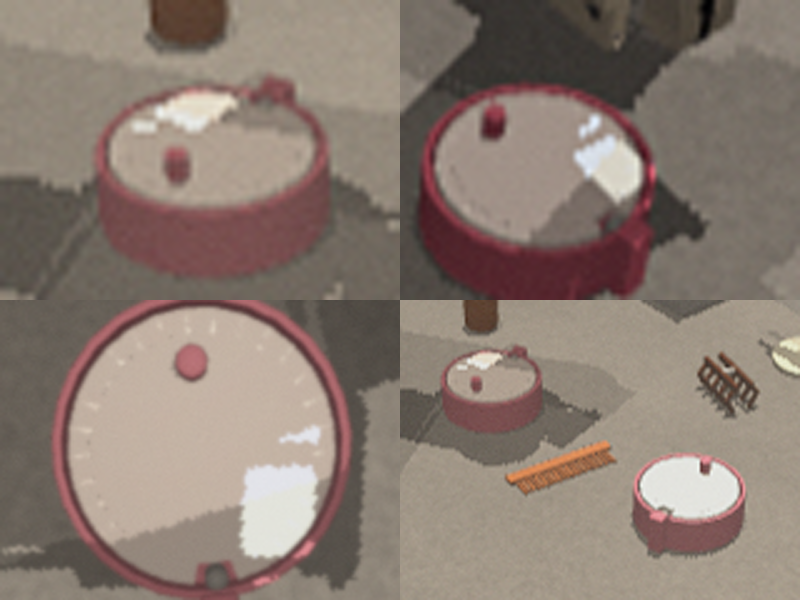

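The lid looks flush. I'll press once more, a bit harder, to confirm it is at the end stop.

jog_arm(motion=[[[0.03,0,0.03,0,0,0,0],[0.065,0,0.06,0,0,0,0],[0.075,0,0.1,0,0,0,0],[0.075,0,0.13,0,0,0,0],[0.075,0,0.14,0,0,0,0],[0.075,0,0.145,0,0,0,0],[0.075,0,0.145,0,0,0,0]]])

```text
t: 18.65
eef_pos: [0.5036, 0.1607, 0.0389]
ee_rot: [3.14, -0.003, -2.799]
force: [-0.6, 0.1, -0.2]
width: 0.0003
```

jog_arm(motion=[[[0,0,0.002,0,0,0,0],[0,0,0.004,0,0,0,0],[0,0,0.005,0,0,0,0],[0,0,0.005,0,0,0,0]]])

```text
t: 19.05
eef_pos: [0.5044, 0.1612, 0.0354]
ee_rot: [3.14, -0.001, -2.798]
force: [-2.3, -0.4, 7.5]
width: 0.0005
```

jog_arm(motion=[[[0,0,0.001,0,0,0,0],[0,0,0.0015,0,0,0,0],[0,0,0.0015,0,0,0,0]]])

```text
t: 19.35
eef_pos: [0.5045, 0.1613, 0.0353]
ee_rot: [3.14, 0.0, -2.798]
force: [-6.0, -1.0, 12.1]
width: -0.0001
```

Same stop height (TCP z 0.0353) at 12 N with no creep, so the lid is at its end stop. Drawing clear.

jog_arm(motion=[[[0,0,-0.005,0,0,0,0],[0,0,-0.02,0,0,0,0],[0,0,-0.05,0,0,0,0],[-0.03,0,-0.08,0,0,0,0],[-0.06,0,-0.11,0,0,0,0],[-0.075,0,-0.14,0,0,0,0],[-0.075,0,-0.15,0,0,0,0],[-0.075,0,-0.15,0,0,0,0]]])

```text
t: 20.15
eef_pos: [0.5759, 0.1867, 0.1871]
ee_rot: [3.139, 0.003, -2.798]
force: [-0.1, 0.2, -1.7]
width: 0.0005
```

```bash
python3 look.py 19; python3 - <<'E'
from h import *
im=cv2.imread('pics/w19.png'); a=cv2.imread('pics/side19.png'); b=cv2.imread('pics/scene19.png')
r=lambda i:cv2.resize(i,(400,300),interpolation=cv2.INTER_CUBIC)
c=proj(model('wrist'),[[.5045,.161,.04]])[0]; x0=int(c[0])-80;y0=max(0,int(c[1])-60)
cv2.imwrite('pics/z19.png',np.vstack([np.hstack([r(a[175:227,190:259]),r(b[150:210,310:390])]),np.hstack([r(im[y0:y0+120,x0:x0+160]),r(a)])]))
E
```

```text
20.15 [0.57590756 0.18666077 0.18713207] [ 3.13890754  0.00332917 -2.79821636] [-0.14635625  0.24014373 -1.68945276] 0.0005197783140242286
```

View pics/z19.png

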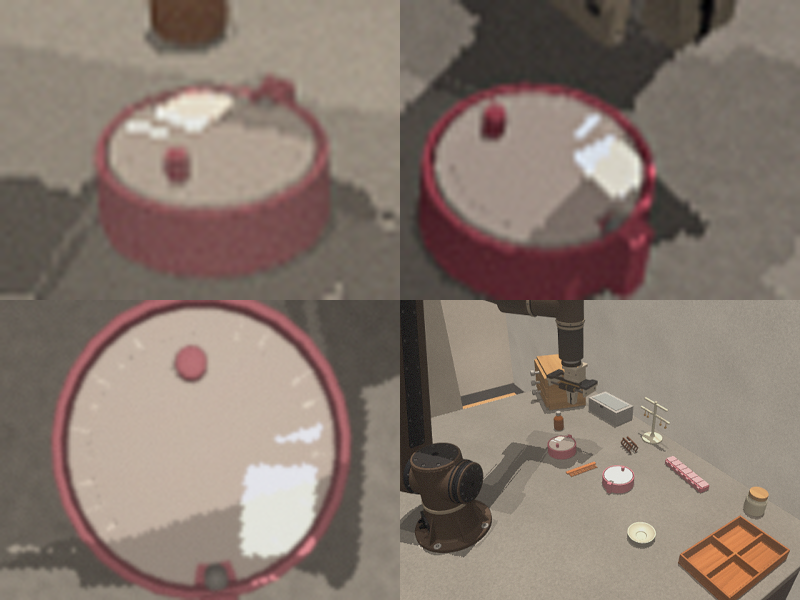

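The pictures show the lid flush inside the rim, the pin standing in the notch, and everything else where it was. The gripper is well clear, so I'm handing in.

```bash
python3 -c "
from station import arm
print(arm.job_done())"
```

```text
the job is handed in; nothing more can be done
None
```

The proud lid, on the left pot, is shut: I pushed its nib about 145° clockwise until the notch was over the pin, then pressed the lid home with closed fingertips. I drew clear and handed in at about 20 s.

**Last checks:**
- **Home:** the lid stopped hard at the same height on two presses (TCP z 0.0353, 12–13 N, well above the 4 N needed). In the side view the nib dropped about 7 mm.
- **Alignment and surroundings:** the final pictures show the lid flush inside the rim with the pin in the notch. The other things look undisturbed.

**What disagreed or failed:**
- **Fingertips:** they were at or a few mm behind the TCP, not 22 mm ahead as stated, so I lowered the arm by pictures and force readings instead.
- **Pot centre:** two wrist views put it about 5 mm apart, and I used the middle value.
- **First correction push:** it did not move the lid, probably because the fingers passed over the nib, so I repeated it lower.
- **Force during the press:** readings stayed near 1 N while the lid was going down, less than the expected 4 N. I relied on the end stop and the pictures.

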